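Snap a circuit board onto its barbed supports

TASK

Pick up the loose circuit board by its heat sink and lay it on the four white barbed posts in the open grey instrument base, the way round that its holes fit. Then press it down near each hole until every post has clicked through and the board sits flat on all four shoulders, but never load it with more than about 22 N, or it cracks. Let go of it, and do not disturb the timer, the beaker or the screwdriver.

Things in the scene. Friction and masses are not known exactly. Their poses are not given: they have to be found in the camera images.
- board: loose dark-green circuit board, 144 (its x) x 96 (its y) x 3 mm thick, 0.16 kg, lying flat, parts side up; origin at the centre of its underside, z up. Four 9 mm holes: two 68 mm apart at the -x end, two 44 mm apart at the +x end, so it fits the posts one way round only. A black terminal block (10 x 22 x 11 mm) stands at the middle of the -x edge
- heatsink (a point): centre of the top of the board's finned aluminium heat sink, 31 mm above the board's underside, over its centre. The sink is 36 x 36 mm and 28 mm tall: grip it across the faces at board y = +-18 mm. Two capacitors (10 mm across, 12 mm tall) stand at board x = 64, y = +-6 mm. The board's top is bare for pressing at |x| from 19 to 48 mm, at the holes' y
- base: open grey instrument base, a tray 184 (its x) x 136 (its y) mm with walls to 28 mm high, that cannot tip or slide; origin at the worktop under its centre, z up. It stands on soft feet: past a 3 N preload it sinks straight down 1 mm per 2 N (at most 12 mm) and springs back. Four white snap posts: two 68 mm apart at its -x end, two 44 mm apart at its +x end. Board x points along base x when fitted
- hole1 (a point): centre of the board's hole 1 at the board's underside, board x = -56, y = 34 mm; it belongs on post 1
- hole2 (a point): centre of the board's hole 2 at the board's underside, board x = -56, y = -34 mm; it belongs on post 2
- hole3 (a point): centre of the board's hole 3 at the board's underside, board x = 56, y = 22 mm; it belongs on post 3
- hole4 (a point): centre of the board's hole 4 at the board's underside, board x = 56, y = -22 mm; it belongs on post 4
- post1 (a point): centre of post 1 at its shoulder, base x = -56, y = 34, z = 38 mm: where hole 1 ends. Each post: a 14 mm column with a flat rigid shoulder 38 mm above the worktop; above it a 5 mm neck, two springy barbs 13 mm over their widest (along base x, 5 mm above the shoulder) that slope inwards upwards, and a pointed nose that ends 16 mm above the shoulder
- post2 (a point): centre of post 2 at its shoulder, base x = -56, y = -34, z = 38 mm: where hole 2 ends. A board laid within about 3 mm sideways finds the noses, then rests on the barbs with its underside about 7 mm above the shoulders
- post3 (a point): centre of post 3 at its shoulder, base x = 56, y = 22, z = 38 mm: where hole 3 ends. Each post's barbs give way at about 9 to 15 N on its hole, drag lightly inside the hole, and spring out over the board when its underside is within about 2 mm of the shoulder
- post4 (a point): centre of post 4 at its shoulder, base x = 56, y = -22, z = 38 mm: where hole 4 ends. Pressed 20 mm inwards (along board x) from a hole, about four fifths of the load comes on that hole's post
- timer: bystander: white laboratory timer lying face up, 66 x 68 x 21 mm; origin at the centre of its underside
- beaker: bystander: glass beaker, 55 mm across, 70 mm tall; origin at the centre of its underside
- screwdriver: bystander: small screwdriver with a plastic grip, lying along its y, 20 x 175 x 18 mm; origin at the centre of its underside

How it is judged (in metres and radians):
On the way:
1. the board is laid on the four posts, every hole round its own post's nose (horizontal distance between hole1 and post1 below 0.004 m and z of each of hole1, hole2, hole3, hole4 in the frame of base below 0.049 m and horizontal distance between hole2 and post2 below 0.004 m and horizontal distance between hole3 and post3 below 0.004 m and horizontal distance between hole4 and post4 below 0.004 m), for 0.1 s.
At the end, for the whole second after the job is handed in: each of the four holes is round its own post (centre within 4 mm), with the board's underside there within 1.2 mm of the post's shoulder, so below its barbs; the board is at rest and released (z of hole1 in the frame of base between 0.036 and 0.0392 m and horizontal distance between hole1 and post1 below 0.004 m and z of hole2 in the frame of base between 0.036 and 0.0392 m and horizontal distance between hole2 and post2 below 0.004 m and z of hole3 in the frame of base between 0.036 and 0.0392 m and horizontal distance between hole3 and post3 below 0.004 m and z of hole4 in the frame of base between 0.036 and 0.0392 m and horizontal distance between hole4 and post4 below 0.004 m and linear speed of board below 0.01 m/s); the robot touches nothing.
It fails at once if the base is pushed down more than 11.5 mm, its soft feet squashed flat (a load of about 26 N: the board cracks) (height (world z) of base below -0.0115 m).
It fails at once if the timer, beaker or screwdriver is pushed more than 15 mm (distance of any of timer, beaker, screwdriver from where it was at the start of the episode above 0.015 m).
It also fails if it takes over 70 s, if anything falls off the work surface, if the arm or the gripper's body presses on something with over 40 N, if the wrist force passes 120 N, or if a joint passes its speed limit or range.

ROBOT

A 6-joint arm with a two-finger parallel gripper is mounted at the origin on a cart in front of the work surface, level with it; the furniture and walls round the work are solid. World frame = base frame: x ahead of the robot, y to its left, z up, the work surface at z = 0. Lengths are in m, angles in degrees, forces in N, time in s.
With the tool pointing down it reaches from about 0.25 to 0.725 m from the base axis. Payload 9.7 kg.
Tool frame: the origin (TCP) lies midway between the tips of the shut fingers; the grasp point (between the pads) lies 19 mm behind it; z points along the fingers, y is the line along which they close (so a half turn about z gives the same grasp; the last joint's range is limited). The gripper opens to 85 mm and grips with 20 to 120 N. Pads are 22 mm wide; open, the fingers measure 114 mm over their backs; the gripper's body (76 mm by 85 mm) begins 54 mm behind the grasp point. The pads swing forward as they close: fully open they stand 13 mm farther back than shut.
Start: joints at [76.49, 4.979, 10.078, 95.1, 0, 90], TCP at [0.128, 0.535, 0.231] pointing down, gripper open.
Joint ranges: [-179.16, 179.16], [-48.56, 103.87], [-65.8, 70.77], [-126.05, 130.52], [-82.76, 87.17], [-180, 180]. Speed limits (degrees/s): [127.2, 127.2, 147.25, 180, 180, 180].

INTERFACE

Orientations are given as [roll, pitch, yaw] about the fixed x, y, z axes, in that order (R = Rz(yaw) Ry(pitch) Rx(roll)).
In Python, from workcell import * gives the robot as it stands.
- The arm moves only by the tool servo_tool, never from a script. Its argument "moves" is a list of rows, each a list of 4 numbers: the shift along the world's x, y, z in shares of 80 cm (1.0 is 80 cm), then the turn about the world's z in parts of the range, where 1.0 means 2 pi rad. A call has 1 to 20 rows; each row is the pose to reach, as a shift and turn from the pose commanded when the call began; what a row does not reach only later rows make up. A row lasts 1/12 s, in which the tool goes at most 41.7 mm and 7.16 degrees, less where a joint would pass 70% of its speed; a pose out of reach is approached as far as the arm can. No shift or turn number may pass 1 either way. A call with a gripper value outside its range is refused whole. "claw" is the closure, from 0 (fully open) to 1 (shut), set as the call begins (left out, the last holds). The fingers move at their own pace and stop on an object; "force" is the grip in N (left out, the last holds). Time passes only in rows, so rows that repeat a pose let the fingers close. It gives the time, the measured TCP pose, the force, the opening and the grip force at its end, in the units of the state.
- get_obs(): the state, without advancing time (a new reading comes with each control period).
- camera(name): name is "side" or "top"; returns the picture (480x640x3 uint8, red, green, blue); there is no depth.
- get_calibration(name): a dict with "fx", "fy", "cx", "cy" (pixels), "k1" (the pictures are not rectified: a ray, as slopes to the right and down, at radius r is drawn at 1 + k1 r^2 times it, then the intrinsics apply), "rvec" (rotation vector, rad) and "tvec" (3), from world to camera coordinates, as OpenCV has them. Camera axes: x right, y down, z forward; pixel columns grow to the right and rows downward; lengths in m; the calibration is good to about 2 mm. A picture is of the moment at which its call begins. get_calibration takes no time and is no camera call.
- job_done(): hands the job in; it is judged then, once.
The state is a dict: "time": time; "q": joint angles; "qd": joint speeds; "joint_efforts": joint torques, N m; "ee_pos": TCP position; "tcp_rot": TCP orientation; "wrist_force": force on the tool from outside, world axes, zero at the start; "torque": the same for the moment, N m; "opening": finger opening in m; "grasp_force": force on a finger pad.
Only numpy, scipy, OpenCV 4.12 (cv2) and the standard library are available. Lean on these libraries where they do the work, as an engineer would, in place of code of your own. Each camera call takes 0.05 s, during which the arm holds its last target. There are 200 camera calls.

## Working session

There is one attempt and no reset: what is moved stays moved. The work goes in short steps, Python scripts to look and compute and a tool call to move; the robot and the scene stay as the last step left them, time stands still between calls to the robot, and variables do not carry over. Pictures are saved under pics/ and viewed, at most 10 in all, crops included, and the job is handed in when it is done.

Besides the shell and the picture viewer there is one more tool, called as name(argument=value, ...) on one line, values as JSON. servo_tool: Moves the arm, as the interface text tells. Its arguments: {"type":"object","properties":{"moves":{"type":"array","items":{"type":"array","items":{"type":"number"}}},"claw":{"type":"number"},"force":{"type":"number"}},"required":["moves"]}

```bash
mkdir -p pics
cat > h.py <<'E'
import numpy as np, cv2
from workcell import *
def save(n,f):
    im=camera(n); cv2.imwrite(f,im[:,:,::-1]); return im
def ray(n,uv):
    c=get_calibration(n); R=cv2.Rodrigues(np.array(c["rvec"],float))[0]; t=np.array(c["tvec"],float)
    d=(np.array(uv,float)-[c["cx"],c["cy"]])/[c["fx"],c["fy"]]; s=d.copy()
    for _ in range(30): s=d/(1+c["k1"]*(s@s))
    return -R.T@t, R.T@np.array([s[0],s[1],1])
def onz(n,uv,z):
    o,d=ray(n,uv); return o+d*(z-o[2])/d[2]
E
python3 - <<'E'
from h import *
for n in("top","side"):
    save(n,f"pics/{n}0.png"); print(n,get_calibration(n), ray(n,(320,240)))
o=get_obs();print(o["ee_pos"],o["tcp_rot"],o["opening"],o["time"])
E
```

```text
top {'fx': 587.8578233020011, 'fy': 587.8578233020011, 'cx': 315.80790597609615, 'cy': 239.24962386167178, 'k1': -0.11585843317083273, 'rvec': array([ 2.16296508, -2.20537307,  0.08399119]), 'tvec': array([0.06304806, 0.58194104, 1.41468185])} (array([0.47574324, 0.05574804, 1.45413744]), array([ 0.07329662, -0.00989671, -0.99728739]))
side {'fx': 510.64488247236784, 'fy': 510.64488247236784, 'cx': 331.05127295756034, 'cy': 243.28093491121842, 'k1': -0.1228600686006855, 'rvec': array([ 0.1550918 ,  3.00459959, -0.85101618]), 'tvec': array([ 0.55940315, -0.07581013,  1.42705179])} (array([0.62253739, 0.75401507, 1.18282051]), array([-0.02041782, -0.529938  , -0.84809112]))
[0.12842985 0.53457784 0.23061235] [-1.79927588e+02 -1.37746193e-03  1.66490688e+02] 0.08562338550959833 0.1
```

View pics/top0.png

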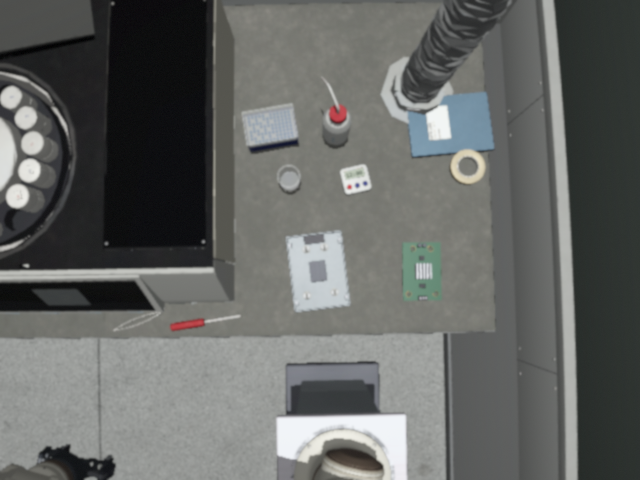

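View pics/side0.png

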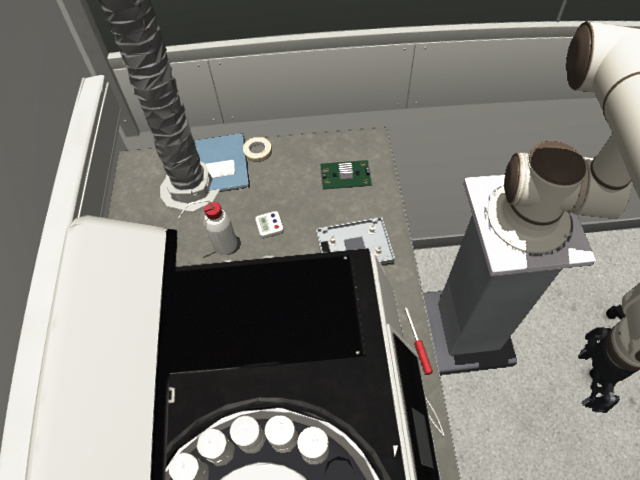

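The top view shows the board near (422,270), the base near (318,270), the timer (355,179), the beaker (288,178) and the screwdriver (205,322). I'll enlarge the board and base next.

Run:
```python
import cv2,numpy as np
t=cv2.imread("pics/top0.png");s=cv2.imread("pics/side0.png")
r=lambda a,k:cv2.resize(a,None,fx=k,fy=k,interpolation=cv2.INTER_CUBIC)
a=r(t[225:315,280:360],5);b=r(t[230:310,392:452],5)
c=np.zeros((600,800,3),np.uint8);c[:450,:400]=a;c[:400,400:700]=b
cv2.imwrite("pics/c1.png",c)
a=r(s[215:270,312:400],5);b=r(s[155:192,315:375],6)
c=np.zeros((600,800,3),np.uint8);c[:275,:440]=a;c[300:522,:360]=b
cv2.imwrite("pics/c2.png",c)
```

```text
(no output)
```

View pics/c1.png

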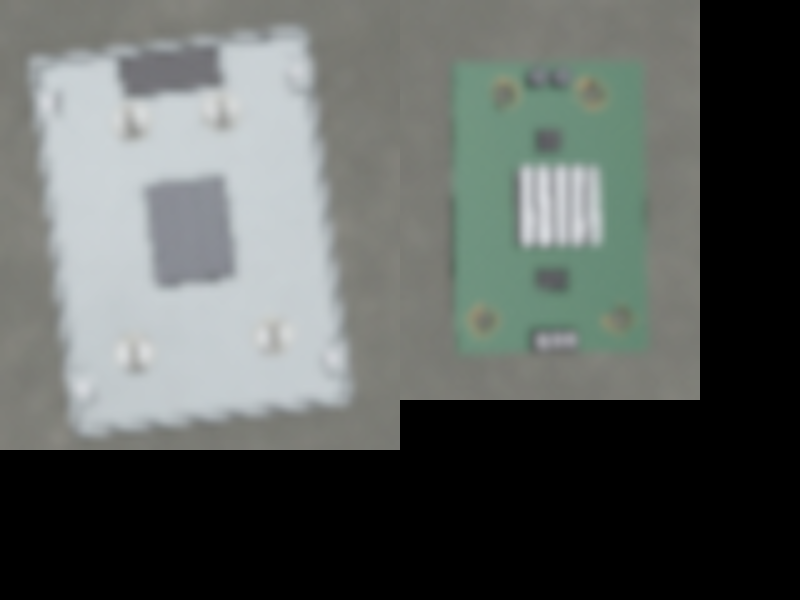

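View pics/c2.png

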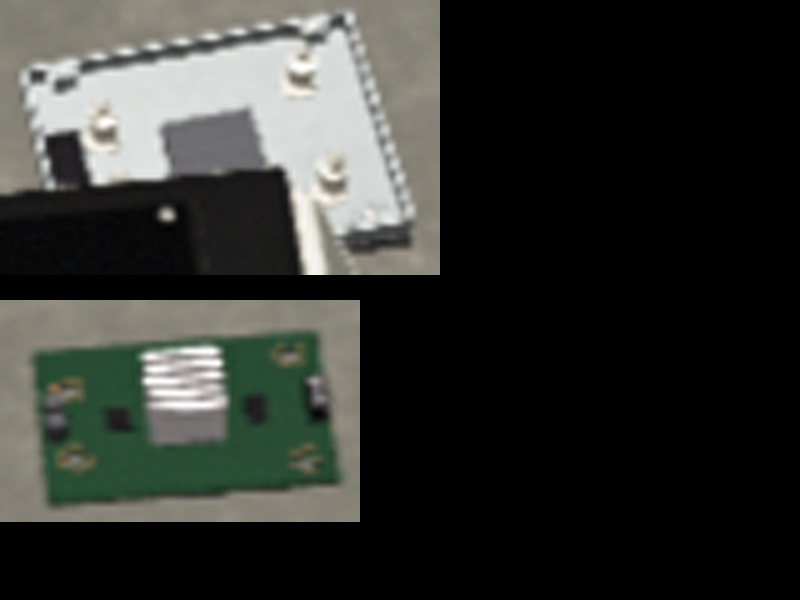

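The crops show that both 44 mm pairs point up in the image (world +x), so the board needs only a small turn. The posts sit at crop pixels (133,120), (221,110), (134,353) and (272,337).

```bash
cat >> h.py <<'E'
def rigid(L,W):
    L=np.array(L,float);W=np.array(W,float)[:,:2];l=L.mean(0);w=W.mean(0)
    A=(L-l);B=(W-w);a=np.arctan2((A[:,0]*B[:,1]-A[:,1]*B[:,0]).sum(),(A*B).sum())
    R=np.array([[np.cos(a),-np.sin(a)],[np.sin(a),np.cos(a)]]);t=w-R@l
    return t,np.degrees(a),np.linalg.norm(W-(L@R.T+t),axis=1)
HB=[(-.056,.034),(-.056,-.034),(.056,.022),(.056,-.022)]
def outline(n,mask,z):
    c=max(cv2.findContours(mask.astype(np.uint8),0,2)[0],key=cv2.contourArea)
    p=np.array([onz(n,q[0],z)[:2]*1000 for q in c],np.float32)
    return cv2.minAreaRect(p)
E
python3 - <<'E'
from h import *
im=cv2.imread("pics/top0.png");hsv=cv2.cvtColor(im,cv2.COLOR_BGR2HSV)
cr=lambda x,y,ox,oy:((x+.5)/5-.5+ox,(y+.5)/5-.5+oy)
P=[cr(*p,280,225) for p in[(134,353),(272,337),(133,120),(221,110)]]
H=[cr(*p,392,230) for p in[(83,320),(219,320),(105,94),(192,93)]]
for z in(.038,.046,.054): print("base",z,rigid(HB,[onz("top",p,z) for p in P]))
print("board",rigid(HB,[onz("top",p,.003) for p in H]))
g=(hsv[:,:,0]>55)&(hsv[:,:,0]<90)&(hsv[:,:,1]>70);g=cv2.morphologyEx(g.astype(np.uint8),3,np.ones((9,9)));m=np.zeros_like(g);m[225:315,390:455]=1
print(outline("top",g*m,.003))
b=(hsv[:,:,2]>150).astype(np.uint8);m[:]=0;m[225:318,280:355]=1
print(outline("top",cv2.morphologyEx(b*m,3,np.ones((5,5))),.028))
k=((hsv[:,:,2]>180)&(hsv[:,:,1]<60)).astype(np.uint8);m[:]=0;m[255:285,412:437]=1
q=np.argwhere(k*m)[:,::-1];print("sink",len(q),onz("top",(q.min(0)+q.max(0))/2,.031))
s=cv2.imread("pics/side0.png");cs=lambda x,y:((x+.5)/6-.5+315,(y+.5)/6-.5+155)
Hs=[cs(*p) for p in[(288,54),(304,160),(68,89),(75,159)]]
print("side board",rigid([HB[i] for i in(1,0,3,2)],[onz("side",p,.003) for p in Hs]))
c5=lambda x,y:((x+.5)/5-.5+312,(y+.5)/5-.5+215)
for z in(.046,.05):print("side base",z,rigid([HB[i] for i in(1,0,3)],[onz("side",c5(*p),z) for p in[(301,66),(333,170),(103,120)]]))
for n,p in dict(timer=(355,179),beak=(288,178),sd=(205,322)).items(): print(n,onz("top",p,.02))
E
```

```text
base 0.038 (array([0.50621534, 0.04895076]), np.float64(5.353221650623463), array([0.00065409, 0.00075673, 0.00072212, 0.00066971]))
base 0.046 (array([0.5060432 , 0.04898916]), np.float64(5.353221650623464), array([0.00096982, 0.00109077, 0.00099509, 0.00094442]))
base 0.054 (array([0.50587106, 0.04902756]), np.float64(5.353221650623472), array([0.0013126 , 0.00144061, 0.00129845, 0.00125006]))
board (array([ 0.50079934, -0.20866006]), np.float64(-1.1017864158399555), array([0.00014489, 0.00024989, 0.00028095, 0.00037727]))Traceback (most recent call last):
  File "<stdin>", line 9, in <module>
  File "h.py", line 19, in outline
    c=max(cv2.findContours(mask.astype(np.uint8),0,2)[0],key=cv2.contourArea)
ValueError: max() iterable argument is empty
```

Run:
```python
from h import *
im=cv2.imread("pics/top0.png");b_,g_,r_=[im[:,:,i].astype(int) for i in range(3)]
g=((g_-r_)>20).astype(np.uint8);g=cv2.morphologyEx(g,3,np.ones((9,9)));m=np.zeros_like(g);m[225:315,390:455]=1
print(outline("top",g*m,.003))
b=(im.max(2)>150).astype(np.uint8);m[:]=0;m[225:318,280:355]=1
print(outline("top",cv2.morphologyEx(b*m,3,np.ones((5,5))),.028))
k=(im.min(2)>180).astype(np.uint8);m[:]=0;m[255:285,412:437]=1
q=np.argwhere(k*m)[:,::-1];print("sink",len(q),onz("top",(q.min(0)+q.max(0))/2,.031))
cs=lambda x,y:((x+.5)/6-.5+315,(y+.5)/6-.5+155)
Hs=[cs(*p) for p in[(288,54),(304,160),(68,89),(75,159)]]
print("side board",rigid([HB[i] for i in(1,0,3,2)],[onz("side",p,.003) for p in Hs]))
c5=lambda x,y:((x+.5)/5-.5+312,(y+.5)/5-.5+215)
for z in(.046,.05):print("side base",z,rigid([HB[i] for i in(1,0,3)],[onz("side",c5(*p),z) for p in[(301,66),(333,170),(103,120)]]))
for n,p in dict(timer=(355,179),beak=(288,178),sd=(205,322)).items(): print(n,onz("top",p,.02))
```

```text
((500.8603515625, -208.5063934326172), (95.04471588134766, 142.88156127929688), 89.59688568115234)
((506.806640625, 48.7657470703125), (184.95004272460938, 137.3538360595703), 5.829993724822998)
sink 142 [ 0.5011663 -0.2095059  0.031    ]
side board (array([ 0.49932048, -0.20606078]), np.float64(-0.6414086719834033), array([0.00011167, 0.00044713, 0.00038168, 0.00039992]))
side base 0.046 (array([0.50605167, 0.05894562]), np.float64(5.932158744440216), array([0.00122904, 0.00097089, 0.00114007]))
side base 0.05 (array([0.5065242 , 0.06142373]), np.float64(5.932158744440223), array([0.00138388, 0.00114779, 0.00140133]))
timer [ 0.73051295 -0.04795516  0.02      ]
beak [0.73615641 0.11743531 0.02      ]
sd [0.38630936 0.32554006 0.02      ]
```

Units first: shifts go in shares of 80 cm and turns go in shares of 2 pi rad. So -74.3 cm / 80 = -0.9288, 37.2 cm / 80 = 0.465, -2.918 rad / 6.2832 = -0.4644.

servo_tool(moves=[[0.465,-0.9288,-0.0375,-0.4644],[0.465,-0.9288,-0.0375,-0.4644],[0.465,-0.9288,-0.0375,-0.4644],[0.465,-0.9288,-0.0375,-0.4644],[0.465,-0.9288,-0.0375,-0.4644],[0.465,-0.9288,-0.0375,-0.4644],[0.465,-0.9288,-0.0375,-0.4644],[0.465,-0.9288,-0.0375,-0.4644],[0.465,-0.9288,-0.0375,-0.4644],[0.465,-0.9288,-0.0375,-0.4644],[0.465,-0.9288,-0.0375,-0.4644],[0.465,-0.9288,-0.0375,-0.4644],[0.465,-0.9288,-0.0375,-0.4644],[0.465,-0.9288,-0.0375,-0.4644],[0.465,-0.9288,-0.0375,-0.4644],[0.465,-0.9288,-0.0375,-0.4644],[0.465,-0.9288,-0.0375,-0.4644],[0.465,-0.9288,-0.0375,-0.4644],[0.465,-0.9288,-0.0375,-0.4644],[0.465,-0.9288,-0.0375,-0.4644]], claw=0)

```text
time: 1.77
ee_pos: [0.5009, -0.2106, 0.2007]
tcp_rot: [-180.0, 0.0, 22.9]
wrist_force: [0.7, 0.3, 0.3]
opening: 0.0854
grasp_force: 0.0
```

Scaled: -12 cm / 80 = -0.15, -9 cm / 80 = -0.1125, -0.412 rad / 6.2832 = -0.0656.

servo_tool(moves=[[0,0,-0.0375,-0.0656],[0,0,-0.075,-0.0656],[0,0,-0.1125,-0.0656],[0,0,-0.15,-0.0656],[0,0,-0.15,-0.0656],[0,0,-0.15,-0.0656],[0,0,-0.15,-0.0656],[0,0,-0.15,-0.0656]])

```text
time: 2.43
ee_pos: [0.5016, -0.2086, 0.0838]
tcp_rot: [179.9, -0.2, -0.3]
wrist_force: [-0.9, 0.3, -0.4]
opening: 0.0853
grasp_force: 0.0
```

Scaled: -7.7 cm / 80 = -0.0963, -7.6 cm / 80 = -0.095.

servo_tool(moves=[[-0.0013,0,-0.0375,0],[-0.0013,0,-0.0688,0],[-0.0013,0,-0.0875,0],[-0.0013,0,-0.095,0],[-0.0013,0,-0.0963,0],[-0.0013,0,-0.0963,0],[-0.0013,0,-0.0963,0]])

```text
time: 3.02
ee_pos: [0.5006, -0.2086, 0.0062]
tcp_rot: [179.9, -0.1, -0.3]
wrist_force: [-0.2, -0.3, -0.6]
opening: 0.0855
grasp_force: 0.0
```

servo_tool(moves=[[0,0,0,0],[0,0,0,0],[0,0,0,0],[0,0,0,0],[0,0,0,0],[0,0,0,0],[0,0,0,0],[0,0,0,0],[0,0,0,0],[0,0,0,0],[0,0,0,0],[0,0,0,0]], claw=1, force=40)

```text
time: 4.02
ee_pos: [0.4997, -0.2083, 0.0047]
tcp_rot: [180.0, -0.0, -0.4]
wrist_force: [-0.1, 1.7, 4.2]
opening: 0.0351
grasp_force: 41.8
```

Scaled: 25.7 cm / 80 = 0.3213, 25 cm / 80 = 0.3125, 0.108 rad / 6.2832 = 0.0172.

servo_tool(moves=[[0,0,0.0125,0],[0,0,0.0375,0],[0,0,0.075,0],[0,0,0.1125,0.0032],[0,0.025,0.1375,0.008],[0.0013,0.0625,0.1438,0.0127],[0.0038,0.1125,0.1438,0.0172],[0.0063,0.1625,0.1438,0.0172],[0.0075,0.2125,0.1438,0.0172],[0.0075,0.2563,0.1438,0.0172],[0.0075,0.2875,0.1438,0.0172],[0.0075,0.3125,0.1438,0.0172],[0.0075,0.3213,0.1438,0.0172],[0.0075,0.3213,0.1438,0.0172],[0.0075,0.3213,0.1438,0.0172],[0.0075,0.3213,0.1438,0.0172]])

```text
time: 5.35
ee_pos: [0.5054, 0.0478, 0.1193]
tcp_rot: [180.0, 0.0, 5.8]
wrist_force: [-0.3, -0.1, -1.8]
opening: 0.035
grasp_force: 41.0
```

Run:
```python
from h import *
t=save("top","pics/t1.png")[:,:,::-1];s=save("side","pics/s1.png")[:,:,::-1]
r=lambda a,k:cv2.resize(a,None,fx=k,fy=k,interpolation=cv2.INTER_CUBIC)
c=np.zeros((600,800,3),np.uint8);c[:500,:400]=r(t[220:320,280:360],5);c[:500,400:800]=r(s[180:280,315:395],5)
cv2.imwrite("pics/c3.png",c);o=get_obs();print(o["ee_pos"],o["tcp_rot"],o["wrist_force"],o["torque"])
```

```text
[0.50548538 0.04767075 0.11927181] [1.79991071e+02 1.20661879e-02 5.74579800e+00] [ 0.5096706  -0.28459114 -2.25809273] [-0.06683075 -0.00824379 -0.01069321]
```

View pics/c3.png

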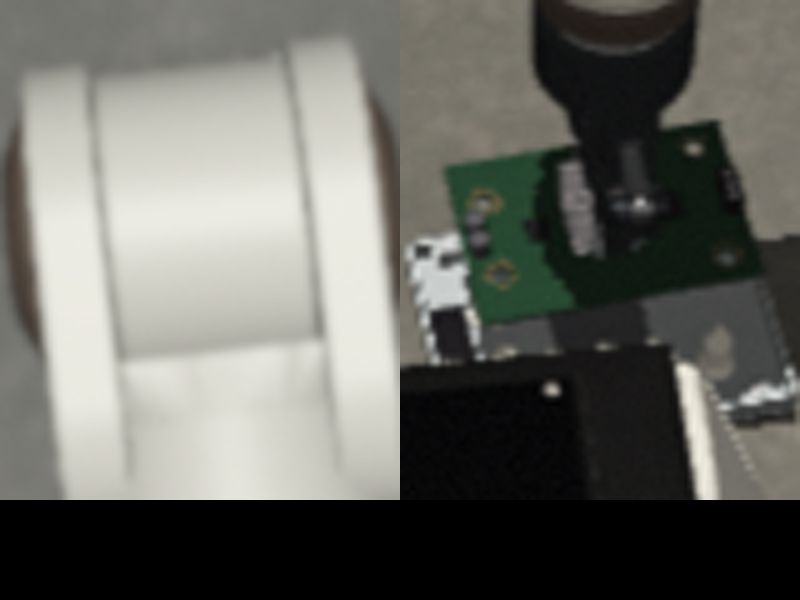

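The side crop shows the held board level above the base. Its holes are at crop pixels (484,203), (502,273), (693,148) and (727,256), and the arm hides it from the top camera.

Run:
```python
from h import *
c=lambda x,y:((x-400+.5)/5-.5+315,(y+.5)/5-.5+180)
P=[c(727,256),c(693,148),c(502,273),c(484,203)]
for z in(.115,.1175,.12): print(z,rigid(HB,[onz("side",p,z) for p in P]))
# base posts in side0 for several heights
c5=lambda x,y:((x+.5)/5-.5+312,(y+.5)/5-.5+215)
for z in(.024,.03,.038):print("side base",z,rigid([HB[i] for i in(1,0,3)],[onz("side",c5(*p),z) for p in[(301,66),(333,170),(103,120)]]))
# nose tips
for z in(.054,):print("tips",z,rigid([HB[i] for i in(1,0,3)],[onz("side",c5(*p),z) for p in[(300,48),(333,153),(103,103)]]))
```

```text
0.115 (array([0.5050558 , 0.04741298]), np.float64(5.449594469453074), array([0.00033238, 0.00081888, 0.00086891, 0.0003224 ]))
0.1175 (array([0.50533085, 0.04906729]), np.float64(5.449594469453068), array([0.00022563, 0.00097022, 0.00098589, 0.00034422]))
0.12 (array([0.5056059, 0.0507216]), np.float64(5.449594469453058), array([0.00019692, 0.0011216 , 0.00110803, 0.00041563]))
side base 0.024 (array([0.50345277, 0.04531599]), np.float64(5.932158744440226), array([0.00041042, 0.00045983, 0.00036794]))
side base 0.03 (array([0.50416156, 0.04903316]), np.float64(5.932158744440229), array([0.00062149, 0.00043315, 0.00018834]))
side base 0.038 (array([0.50510662, 0.05398939]), np.float64(5.932158744440276), array([0.00092172, 0.00064521, 0.00062395]))
tips 0.054 (array([0.50574614, 0.05328643]), np.float64(6.118039348142681), array([0.00117557, 0.00070677, 0.00152404]))
```

Scaled: -5.3 cm / 80 = -0.0663, -5 cm / 80 = -0.0625.

servo_tool(moves=[[0.0006,0.0013,-0.025,0],[0.0006,0.0013,-0.05,0],[0.0006,0.0013,-0.0625,0],[0.0006,0.0013,-0.0663,0],[0.0006,0.0013,-0.0663,0],[0.0006,0.0013,-0.0663,0],[0.0006,0.0013,-0.0663,0]])

```text
time: 6.03
ee_pos: [0.5066, 0.0497, 0.0675]
tcp_rot: [-180.0, -0.1, 5.8]
wrist_force: [-1.0, 0.8, -2.8]
opening: 0.0353
grasp_force: 41.0
```

Run:
```python
from h import *
s=save("side","pics/s2.png")[:,:,::-1]
c=cv2.resize(s[195:275,310:400],None,fx=7,fy=7,interpolation=cv2.INTER_CUBIC)
cv2.imwrite("pics/c4.png",c);o=get_obs();print(c.shape,o["ee_pos"],o["tcp_rot"],o["wrist_force"])
```

```text
(560, 630, 3) [0.50659794 0.04976199 0.06740911] [-1.79999405e+02 -9.22658932e-02  5.82624268e+00] [ 0.46600954  0.24202255 -1.33527676]
```

View pics/c4.png

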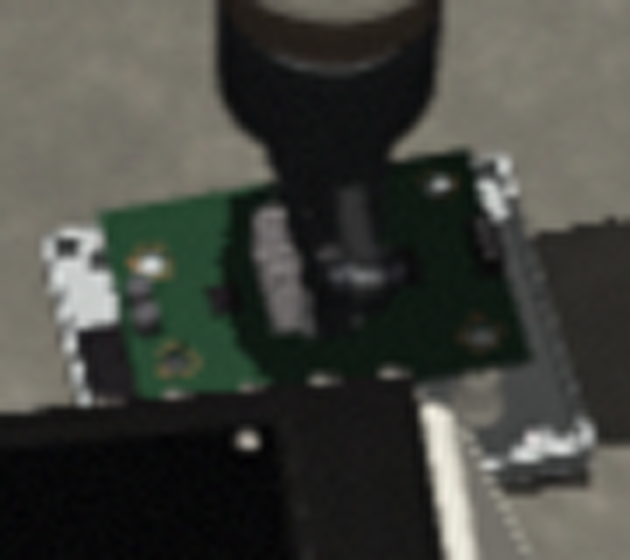

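The side crop shows the board level just above the noses, with its edges about parallel to the tray. I'll lower it by force now.

Scaled: -1.2 cm / 80 = -0.015, -0.05 cm / 80 = -0.0006.

servo_tool(moves=[[-0.0006,-0.0006,-0.0038,0],[-0.0006,-0.0006,-0.0088,0],[-0.0006,-0.0006,-0.0125,0],[-0.0006,-0.0006,-0.015,0],[-0.0006,-0.0006,-0.015,0],[-0.0006,-0.0006,-0.015,0]])

```text
time: 6.58
ee_pos: [0.5053, 0.0493, 0.0541]
tcp_rot: [-180.0, 0.0, 5.8]
wrist_force: [0.1, 0.8, -1.8]
opening: 0.0355
grasp_force: 41.0
```

Scaled: -0.5 cm / 80 = -0.0063, -0.4 cm / 80 = -0.005.

servo_tool(moves=[[0,0,-0.0025,0],[0,0,-0.005,0],[0,0,-0.0063,0],[0,0,-0.0063,0],[0,0,-0.0063,0],[0,0,-0.0063,0]])

```text
time: 7.08
ee_pos: [0.5055, 0.0493, 0.0495]
tcp_rot: [-180.0, -0.0, 5.8]
wrist_force: [-2.1, -0.2, 2.2]
opening: 0.0354
grasp_force: 41.5
```

Scaled: -22 cm / 80 = -0.275, -19 cm / 80 = -0.2375.

servo_tool(moves=[[0,0,0,0],[0,0,0,0],[0,0,0,0],[0,0,0,0],[0,0,0,0],[0,0,0,0],[0,0,0,0],[0,0,0.0125,0],[0,0,0.0375,0],[0,0,0.075,0],[0,-0.0375,0.1,0],[0,-0.0875,0.1125,0],[0,-0.1375,0.1125,0],[0,-0.1875,0.1125,0],[0,-0.2375,0.1125,0],[0,-0.275,0.1125,0],[0,-0.275,0.1125,0]], claw=0)

```text
time: 8.5
ee_pos: [0.5052, -0.1753, 0.1399]
tcp_rot: [179.9, -0.0, 5.6]
wrist_force: [0.5, 0.5, -0.4]
opening: 0.0853
grasp_force: 0.0
```

Run:
```python
from h import *
t=save("top","pics/t3.png")[:,:,::-1];s=save("side","pics/s3.png")[:,:,::-1]
r=lambda a,k:cv2.resize(a,None,fx=k,fy=k,interpolation=cv2.INTER_CUBIC)
c=np.zeros((500,800,3),np.uint8);c[:500,:400]=r(t[220:320,280:360],5);c[:400,400:800]=r(s[200:280,315:395],5)
cv2.imwrite("pics/c5.png",c);o=get_obs();print(o["ee_pos"],o["tcp_rot"],o["wrist_force"])
b_,g_,r_=[t[:,:,i].astype(int) for i in range(3)]
g=cv2.morphologyEx(((g_-r_)>20).astype(np.uint8),3,np.ones((9,9)));m=np.zeros_like(g);m[220:320,280:360]=1
print(outline("top",g*m,.048))
```

```text
[ 0.50530114 -0.17172348  0.13978046] [-1.79992936e+02 -8.25174121e-03  5.68871071e+00] [-0.26687165  0.17626627  0.19747914]
((506.43414306640625, 48.28649139404297), (143.21469116210938, 93.278564453125), 5.879376411437988)
```

View pics/c5.png

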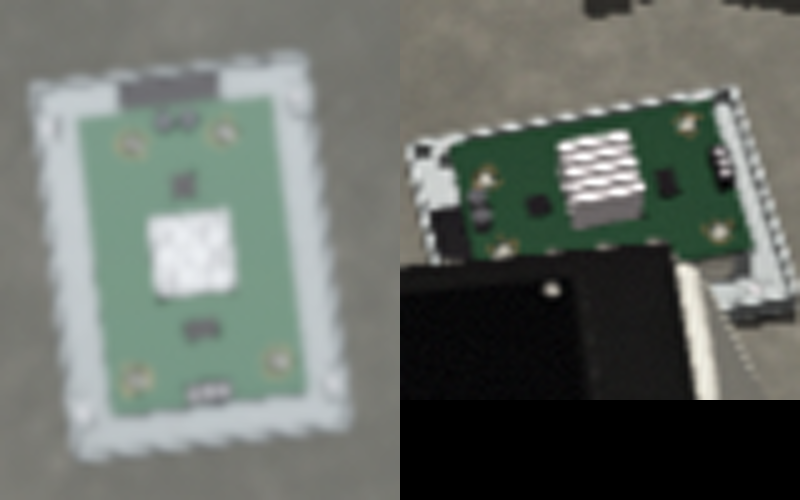

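The top and side crops show all four noses showing through their holes, with the board at about (0.506, 0.048) and yaw 5.9°. Next I'll shut the fingers and press near hole 2.

Scaled: 18.4 cm / 80 = 0.23, -3.3 cm / 80 = -0.0413.

servo_tool(moves=[[-0.0125,0.0375,0,0],[-0.025,0.0875,0,0],[-0.0375,0.1375,0,0],[-0.0413,0.1875,0,0],[-0.0413,0.225,0,0],[-0.0413,0.23,0,0],[-0.0413,0.23,-0.0375,0],[-0.0413,0.23,-0.075,0],[-0.0413,0.23,-0.0975,0],[-0.0413,0.23,-0.1,0],[-0.0413,0.23,-0.1,0],[-0.0413,0.23,-0.1,0]], claw=1)

```text
time: 9.6
ee_pos: [0.473, 0.0136, 0.0608]
tcp_rot: [180.0, -0.1, 5.9]
wrist_force: [0.9, -0.1, -0.5]
opening: 0.0007
grasp_force: 0.0
```

Scaled: -1.6 cm / 80 = -0.02, -1.4 cm / 80 = -0.0175.

servo_tool(moves=[[-0.0013,-0.0013,-0.0075,0],[-0.0013,-0.0013,-0.0138,0],[-0.0013,-0.0013,-0.0175,0],[-0.0013,-0.0013,-0.02,0],[-0.0013,-0.0013,-0.02,0],[-0.0013,-0.0013,-0.02,0]])

```text
time: 10.1
ee_pos: [0.4722, 0.0123, 0.0441]
tcp_rot: [-180.0, -0.1, 5.8]
wrist_force: [0.2, 0.3, 6.3]
opening: 0.0
grasp_force: 3.1
```

Scaled: -0.3 cm / 80 = -0.0038, -0.2 cm / 80 = -0.0025.

servo_tool(moves=[[0,0,-0.0013,0],[0,0,-0.0025,0],[0,0,-0.0038,0],[0,0,-0.0038,0],[0,0,-0.0038,0]])

```text
time: 10.52
ee_pos: [0.4724, 0.0123, 0.0417]
tcp_rot: [-180.0, -0.1, 5.8]
wrist_force: [-1.9, 0.8, 10.3]
opening: 0.0
grasp_force: 5.1
```

Scaled: -0.15 cm / 80 = -0.0019, -0.1 cm / 80 = -0.0013.

servo_tool(moves=[[0,0,-0.0013,0],[0,0,-0.0019,0],[0,0,-0.0019,0],[0,0,-0.0019,0]])

```text
time: 10.85
ee_pos: [0.4724, 0.0124, 0.0404]
tcp_rot: [-180.0, -0.1, 5.8]
wrist_force: [-2.1, 0.0, 11.5]
opening: 0.0
grasp_force: 6.0
```

servo_tool(moves=[[0,0,-0.0013,0],[0,0,-0.0019,0],[0,0,-0.0019,0],[0,0,-0.0019,0]])

```text
time: 11.18
ee_pos: [0.4724, 0.0123, 0.0385]
tcp_rot: [-180.0, -0.1, 5.8]
wrist_force: [-0.6, 0.8, 9.2]
opening: 0.0002
grasp_force: 4.3
```

Scaled: -0.1 cm / 80 = -0.0013.

servo_tool(moves=[[0,0,-0.0013,0],[0,0,-0.0013,0],[0,0,-0.0013,0]])

```text
time: 11.43
ee_pos: [0.4724, 0.0123, 0.0377]
tcp_rot: [-180.0, -0.1, 5.8]
wrist_force: [-1.2, 0.6, 11.0]
opening: 0.0
grasp_force: 5.1
```

Scaled: -0.2 cm / 80 = -0.0025, -0.1 cm / 80 = -0.0013.

servo_tool(moves=[[0,0,-0.0013,0],[0,0,-0.0025,0],[0,0,-0.0025,0],[0,0,-0.0025,0]])

```text
time: 11.77
ee_pos: [0.4725, 0.0124, 0.036]
tcp_rot: [-180.0, -0.2, 5.8]
wrist_force: [-2.1, 0.8, 13.3]
opening: -0.0001
grasp_force: 6.6
```

Scaled: 6.6 cm / 80 = 0.0825, 2.5 cm / 80 = 0.0313.

servo_tool(moves=[[0,0,0.0125,0],[0,0,0.0288,0],[-0.0025,0.025,0.0313,0],[-0.0063,0.0625,0.0313,0],[-0.0088,0.0825,0.0313,0],[-0.0088,0.0825,0.0313,0],[-0.0088,0.0825,0.025,0],[-0.0088,0.0825,0.0175,0],[-0.0088,0.0825,0.0125,0],[-0.0088,0.0825,0.01,0],[-0.0088,0.0825,0.0075,0],[-0.0088,0.0825,0.0075,0],[-0.0088,0.0825,0.0075,0]])

```text
time: 12.85
ee_pos: [0.4669, 0.061, 0.0403]
tcp_rot: [-179.3, -0.0, 7.0]
wrist_force: [-1.3, 1.0, 4.9]
opening: 0.0002
grasp_force: 2.6
```

Scaled: -0.1 cm / 80 = -0.0013.

servo_tool(moves=[[0,0,-0.0013,0],[0,0,-0.0013,0],[0,0,-0.0013,0]])

```text
time: 13.1
ee_pos: [0.4669, 0.0611, 0.0395]
tcp_rot: [-179.3, -0.0, 7.1]
wrist_force: [-0.0, 1.4, 6.0]
opening: -0.0003
grasp_force: 3.4
```

Run:
```python
from h import *
o=get_obs()
for k in("q","joint_efforts","wrist_force","torque","ee_pos"):print(k,np.round(o[k],3))
s=save("side","pics/s4.png")[:,:,::-1];cv2.imwrite("pics/s4.png",cv2.resize(s[60:300,250:570],None,fx=2.5,fy=2.5))
```

```text
q [  7.     -5.159 -21.305  73.814   0.746 179.948]
joint_efforts [-6.4700e-01 -3.7103e+01  4.2783e+01 -2.1000e-01 -3.5400e-01  9.0000e-03]
wrist_force [-0.047  1.443  5.96 ]
torque [0.275 0.109 0.036]
ee_pos [0.467 0.061 0.04 ]
```

View pics/s4.png

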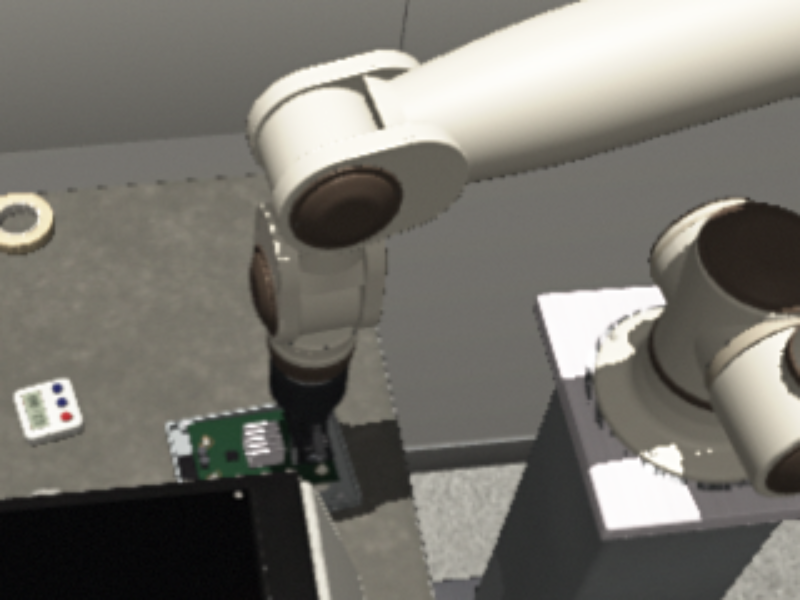

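The picture shows the arm over the board. Joint 6 is at its 180° limit (q6 = 179.95), which blocked the move. I'll lift and make the half turn.

Scaled: 4.5 cm / 80 = 0.0563, 3.5 cm / 80 = 0.0438, 2.24 rad / 6.2832 = 0.3565.

servo_tool(moves=[[0,0,0.0188,0],[0,0,0.0438,0.0159],[0,0,0.0563,0.0318],[0,0,0.0563,0.0509],[0,0,0.0563,0.07],[0,0,0.0563,0.0891],[0,0,0.0563,0.1082],[0,0,0.0563,0.1273],[0,0,0.0563,0.1464],[0,0,0.0563,0.1655],[0,0,0.0563,0.1846],[0,0,0.0563,0.2037],[0,0,0.0563,0.2228],[0,0,0.0563,0.2419],[0,0,0.0563,0.261],[0,0,0.0563,0.2801],[0,0,0.0563,0.2992],[0,0,0.0563,0.3183],[0,0,0.0563,0.3374],[0,0,0.0563,0.3565]])

```text
time: 14.82
ee_pos: [0.4663, 0.0607, 0.0835]
tcp_rot: [-179.2, -0.0, 135.7]
wrist_force: [0.1, -0.0, -1.0]
opening: 0.0002
grasp_force: 0.0
```

Scaled: 0.9 rad / 6.2832 = 0.1432.

servo_tool(moves=[[0,0,0,0.0191],[0,0,0,0.0382],[0,0,0,0.0573],[0,0,0,0.0764],[0,0,0,0.0955],[0,0,0,0.1146],[0,0,0,0.1337],[0,0,0,0.1432],[0,0,0,0.1432],[0,0,0,0.1432]])

```text
time: 15.65
ee_pos: [0.4664, 0.0609, 0.0837]
tcp_rot: [-179.3, -0.0, -173.2]
wrist_force: [0.1, -0.8, -0.6]
opening: -0.0001
grasp_force: 0.0
```

Scaled: -4.1 cm / 80 = -0.0513, -3.3 cm / 80 = -0.0413, -0.018 rad / 6.2832 = -0.0029.

servo_tool(moves=[[-0.0013,0.0125,-0.0063,-0.0029],[-0.0013,0.0213,-0.025,-0.0029],[-0.0013,0.0213,-0.0413,-0.0029],[-0.0013,0.0213,-0.0475,-0.0029],[-0.0013,0.0213,-0.0513,-0.0029],[-0.0013,0.0213,-0.0513,-0.0029],[-0.0013,0.0213,-0.0513,-0.0029]])

```text
time: 16.23
ee_pos: [0.4658, 0.0783, 0.0437]
tcp_rot: [-179.3, 0.0, -174.1]
wrist_force: [0.8, 0.1, -0.0]
opening: 0.0002
grasp_force: 0.0
```

Scaled: -0.2 cm / 80 = -0.0025, -0.1 cm / 80 = -0.0013.

servo_tool(moves=[[0,0,-0.0013,0],[0,0,-0.0025,0],[0,0,-0.0025,0],[0,0,-0.0025,0]])

```text
time: 16.57
ee_pos: [0.4661, 0.0784, 0.0419]
tcp_rot: [-179.3, 0.1, -174.0]
wrist_force: [0.3, -1.2, 3.4]
opening: -0.0002
grasp_force: 1.4
```

Scaled: -0.3 cm / 80 = -0.0038, -0.2 cm / 80 = -0.0025.

servo_tool(moves=[[0,0,-0.0013,0],[0,0,-0.0025,0],[0,0,-0.0038,0],[0,0,-0.0038,0],[0,0,-0.0038,0]])

```text
time: 16.98
ee_pos: [0.4661, 0.0784, 0.0391]
tcp_rot: [-179.3, 0.1, -174.0]
wrist_force: [0.4, -1.2, 8.0]
opening: -0.0003
grasp_force: 4.0
```

Scaled: -0.2 cm / 80 = -0.0025, -0.1 cm / 80 = -0.0013.

servo_tool(moves=[[0,0,-0.0013,0],[0,0,-0.0025,0],[0,0,-0.0025,0],[0,0,-0.0025,0]])

```text
time: 17.32
ee_pos: [0.4662, 0.0784, 0.0374]
tcp_rot: [-179.3, 0.1, -174.0]
wrist_force: [-2.4, -1.3, 11.3]
opening: 0.0001
grasp_force: 5.5
```

Scaled: -0.3 cm / 80 = -0.0038, -0.2 cm / 80 = -0.0025.

servo_tool(moves=[[0,0,-0.0013,0],[0,0,-0.0025,0],[0,0,-0.0038,0],[0,0,-0.0038,0],[0,0,-0.0038,0]])

```text
time: 17.73
ee_pos: [0.4663, 0.0785, 0.0349]
tcp_rot: [-179.3, 0.1, -174.0]
wrist_force: [-4.0, -1.6, 15.4]
opening: 0.0003
grasp_force: 7.9
```

Scaled: 7.4 cm / 80 = 0.0925, 7 cm / 80 = 0.0875.

servo_tool(moves=[[0,0,0.0188,0],[0,0,0.05,0],[0.0125,0,0.065,0],[0.05,-0.0025,0.065,0],[0.0875,-0.005,0.065,0],[0.0925,-0.005,0.065,0],[0.0925,-0.005,0.065,0],[0.0925,-0.005,0.0438,0],[0.0925,-0.005,0.025,0],[0.0925,-0.005,0.0163,0],[0.0925,-0.005,0.0125,0],[0.0925,-0.005,0.0125,0],[0.0925,-0.005,0.0125,0]])

```text
time: 18.82
ee_pos: [0.5387, 0.0746, 0.044]
tcp_rot: [-179.3, -0.0, -174.0]
wrist_force: [-2.6, -0.8, 4.1]
opening: -0.0001
grasp_force: 2.2
```

Scaled: -0.2 cm / 80 = -0.0025, -0.1 cm / 80 = -0.0013.

servo_tool(moves=[[0,0,-0.0013,0],[0,0,-0.0025,0],[0,0,-0.0025,0],[0,0,-0.0025,0]])

```text
time: 19.15
ee_pos: [0.5391, 0.0746, 0.0424]
tcp_rot: [-179.3, 0.0, -174.0]
wrist_force: [-4.8, 0.3, 7.1]
opening: -0.0001
grasp_force: 3.7
```

Scaled: -0.2 cm / 80 = -0.0025, -0.1 cm / 80 = -0.0013.

servo_tool(moves=[[0,0,-0.0013,0],[0,0,-0.0025,0],[0,0,-0.0025,0],[0,0,-0.0025,0]])

```text
time: 19.48
ee_pos: [0.5392, 0.0746, 0.0408]
tcp_rot: [-179.3, 0.0, -174.0]
wrist_force: [-6.6, -0.9, 10.4]
opening: -0.0001
grasp_force: 5.2
```

Scaled: -0.15 cm / 80 = -0.0019, -0.1 cm / 80 = -0.0013.

servo_tool(moves=[[0,0,-0.0013,0],[0,0,-0.0019,0],[0,0,-0.0019,0],[0,0,-0.0019,0]])

```text
time: 19.82
ee_pos: [0.5393, 0.0746, 0.0396]
tcp_rot: [-179.3, 0.1, -174.0]
wrist_force: [-6.6, 0.2, 12.6]
opening: 0.0
grasp_force: 6.2
```

Scaled: -0.15 cm / 80 = -0.0019, -0.1 cm / 80 = -0.0013.

servo_tool(moves=[[0,0,-0.0013,0],[0,0,-0.0019,0],[0,0,-0.0019,0],[0,0,-0.0019,0]])

```text
time: 20.15
ee_pos: [0.5393, 0.0746, 0.0384]
tcp_rot: [-179.3, 0.1, -174.0]
wrist_force: [-7.1, 0.2, 13.9]
opening: 0.0004
grasp_force: 7.3
```

Scaled: -0.15 cm / 80 = -0.0019, -0.1 cm / 80 = -0.0013.

servo_tool(moves=[[0,0,-0.0013,0],[0,0,-0.0019,0],[0,0,-0.0019,0],[0,0,-0.0019,0]])

```text
time: 20.48
ee_pos: [0.5397, 0.0747, 0.0366]
tcp_rot: [-179.3, 0.1, -174.0]
wrist_force: [-4.3, -0.3, 9.7]
opening: 0.0001
grasp_force: 4.9
```

Scaled: -0.1 cm / 80 = -0.0013.

servo_tool(moves=[[0,0,-0.0013,0],[0,0,-0.0013,0],[0,0,-0.0013,0]])

```text
time: 20.73
ee_pos: [0.5396, 0.0746, 0.0357]
tcp_rot: [-179.3, 0.1, -174.0]
wrist_force: [-4.2, -0.1, 11.5]
opening: -0.0002
grasp_force: 5.8
```

servo_tool(moves=[[0,0,-0.0013,0],[0,0,-0.0025,0],[0,0,-0.0025,0],[0,0,-0.0025,0]])

```text
time: 21.07
ee_pos: [0.5397, 0.0746, 0.0341]
tcp_rot: [-179.3, 0.1, -174.0]
wrist_force: [-5.9, -1.2, 14.8]
opening: -0.0003
grasp_force: 7.4
```

Scaled: -4.4 cm / 80 = -0.055, -4 cm / 80 = -0.05.

servo_tool(moves=[[0,0,0.0125,0],[0,0,0.03,0],[0.0025,-0.0188,0.03,0],[0.005,-0.05,0.03,0],[0.0063,-0.055,0.03,0],[0.0063,-0.055,0.025,0],[0.0063,-0.055,0.0175,0],[0.0063,-0.055,0.0125,0],[0.0063,-0.055,0.01,0],[0.0063,-0.055,0.01,0],[0.0063,-0.055,0.01,0]])

```text
time: 21.98
ee_pos: [0.5442, 0.031, 0.0398]
tcp_rot: [-179.3, -0.0, -174.0]
wrist_force: [-1.8, 0.4, 3.3]
opening: 0.0
grasp_force: 1.8
```

Scaled: -0.3 cm / 80 = -0.0038, -0.2 cm / 80 = -0.0025.

servo_tool(moves=[[0,0,-0.0013,0],[0,0,-0.0025,0],[0,0,-0.0038,0],[0,0,-0.0038,0],[0,0,-0.0038,0]])

```text
time: 22.4
ee_pos: [0.5444, 0.031, 0.0374]
tcp_rot: [-179.3, 0.0, -174.0]
wrist_force: [-5.0, 1.2, 8.7]
opening: -0.0001
grasp_force: 4.1
```

Scaled: -0.2 cm / 80 = -0.0025, -0.1 cm / 80 = -0.0013.

servo_tool(moves=[[0,0,-0.0013,0],[0,0,-0.0025,0],[0,0,-0.0025,0],[0,0,-0.0025,0]])

```text
time: 22.73
ee_pos: [0.5444, 0.031, 0.0358]
tcp_rot: [-179.3, 0.0, -174.0]
wrist_force: [-6.5, 1.6, 11.2]
opening: 0.0004
grasp_force: 5.7
```

Scaled: -0.15 cm / 80 = -0.0019, -0.1 cm / 80 = -0.0013.

servo_tool(moves=[[0,0,-0.0013,0],[0,0,-0.0019,0],[0,0,-0.0019,0],[0,0,-0.0019,0]])

```text
time: 23.07
ee_pos: [0.5444, 0.031, 0.0346]
tcp_rot: [-179.3, 0.0, -174.0]
wrist_force: [-7.8, 2.8, 14.5]
opening: 0.0002
grasp_force: 6.9
```

Scaled: -0.2 cm / 80 = -0.0025, -0.1 cm / 80 = -0.0013.

servo_tool(moves=[[0,0,-0.0013,0],[0,0,-0.0025,0],[0,0,-0.0025,0],[0,0,-0.0025,0]])

```text
time: 23.4
ee_pos: [0.5444, 0.031, 0.0329]
tcp_rot: [-179.3, 0.0, -174.0]
wrist_force: [-8.5, 1.6, 17.4]
opening: -0.0001
grasp_force: 8.5
```

Scaled: -7.2 cm / 80 = -0.09, -7 cm / 80 = -0.0875.

servo_tool(moves=[[0,0,0.0188,0],[0,0,0.05,0],[-0.0125,-0.0038,0.065,0],[-0.05,-0.0125,0.065,0],[-0.0875,-0.0225,0.065,0],[-0.09,-0.0225,0.065,0],[-0.09,-0.0225,0.065,0],[-0.09,-0.0225,0.0375,0],[-0.09,-0.0225,0.0188,0],[-0.09,-0.0225,0.01,0],[-0.09,-0.0225,0.0075,0],[-0.09,-0.0225,0.0075,0],[-0.09,-0.0225,0.0075,0]])

```text
time: 24.48
ee_pos: [0.473, 0.0127, 0.0379]
tcp_rot: [-179.3, -0.0, -174.0]
wrist_force: [-5.4, 0.7, 6.7]
opening: 0.0001
grasp_force: 3.6
```

Scaled: -0.4 cm / 80 = -0.005, -0.2 cm / 80 = -0.0025.

servo_tool(moves=[[0,0,-0.0025,0],[0,0,-0.005,0],[0,0,-0.005,0],[0,0,-0.005,0]])

```text
time: 24.82
ee_pos: [0.4731, 0.0126, 0.0347]
tcp_rot: [-179.3, 0.0, -174.0]
wrist_force: [-6.3, -1.0, 14.5]
opening: -0.0002
grasp_force: 6.7
```

Scaled: 6.6 cm / 80 = 0.0825, 5 cm / 80 = 0.0625.

servo_tool(moves=[[0,0,0.0125,0],[0,0,0.03,0],[-0.0025,0.025,0.03,0],[-0.0063,0.0625,0.03,0],[-0.0088,0.0825,0.03,0],[-0.0088,0.0825,0.025,0],[-0.0088,0.0825,0.015,0],[-0.0088,0.0825,0.0075,0],[-0.0088,0.0825,0.005,0],[-0.0088,0.0825,0.005,0],[-0.0088,0.0825,0.005,0]])

```text
time: 25.73
ee_pos: [0.4661, 0.0784, 0.0376]
tcp_rot: [-179.4, 0.1, -174.0]
wrist_force: [-1.4, 4.9, 7.7]
opening: 0.0003
grasp_force: 3.9
```

Scaled: -0.3 cm / 80 = -0.0038, -0.2 cm / 80 = -0.0025.

servo_tool(moves=[[0,0,-0.0013,0],[0,0,-0.0025,0],[0,0,-0.0038,0],[0,0,-0.0038,0],[0,0,-0.0038,0]])

```text
time: 26.15
ee_pos: [0.4661, 0.0784, 0.0352]
tcp_rot: [-179.4, 0.1, -174.0]
wrist_force: [-4.7, 5.1, 11.6]
opening: 0.0002
grasp_force: 6.2
```

Scaled: -0.2 cm / 80 = -0.0025, -0.1 cm / 80 = -0.0013.

servo_tool(moves=[[0,0,-0.0013,0],[0,0,-0.0025,0],[0,0,-0.0025,0],[0,0,-0.0025,0]])

```text
time: 26.48
ee_pos: [0.4661, 0.0784, 0.0336]
tcp_rot: [-179.4, 0.1, -174.0]
wrist_force: [-5.2, 3.8, 15.9]
opening: -0.0
grasp_force: 7.8
```

Scaled: -28 cm / 80 = -0.35, -26 cm / 80 = -0.325.

servo_tool(moves=[[0,0,0.025,0],[0,0,0.0625,0],[0,0,0.1125,0],[0,-0.0375,0.1375,0],[0,-0.0875,0.1375,0],[0,-0.1375,0.1375,0],[0,-0.1875,0.1375,0],[0,-0.2375,0.1375,0],[0,-0.2875,0.1375,0],[0,-0.325,0.1375,0],[0,-0.35,0.1375,0],[0,-0.35,0.1375,0],[0,-0.35,0.1375,0]])

```text
time: 27.57
ee_pos: [0.4649, -0.2031, 0.1415]
tcp_rot: [-179.3, -0.1, -174.2]
wrist_force: [-1.0, -0.4, 0.2]
opening: -0.0002
grasp_force: 0.0
```

Run:
```python
from h import *
t=save("top","pics/t5.png")[:,:,::-1];s=save("side","pics/s5.png")[:,:,::-1]
r=lambda a,k:cv2.resize(a,None,fx=k,fy=k,interpolation=cv2.INTER_CUBIC)
c=np.zeros((500,800,3),np.uint8);c[:500,:400]=r(t[220:320,280:360],5);c[:400,400:800]=r(s[200:280,315:395],5)
cv2.imwrite("pics/c6.png",c)
b_,g_,r_=[t[:,:,i].astype(int) for i in range(3)]
g=cv2.morphologyEx(((g_-r_)>20).astype(np.uint8),3,np.ones((9,9)));m=np.zeros_like(g);m[220:320,280:360]=1
print(outline("top",g*m,.041))
```

```text
((506.9364318847656, 48.9390754699707), (142.66122436523438, 93.26892852783203), 5.6123528480529785)
```

View pics/c6.png

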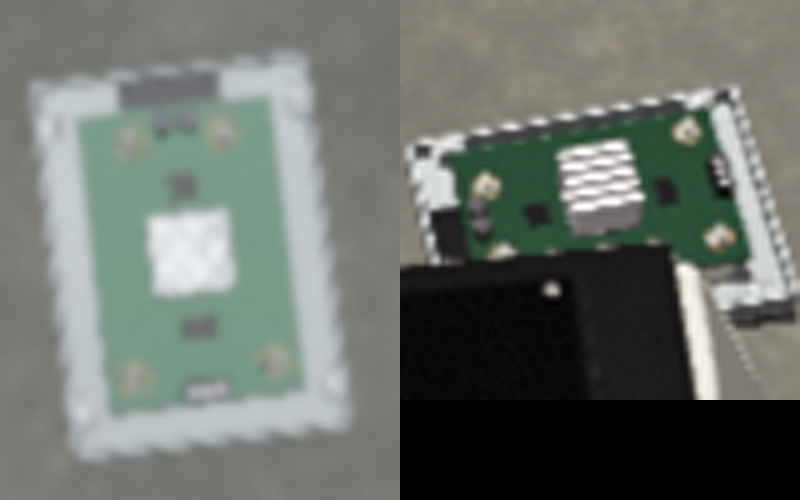

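The crops show the board lower and parallel to the tray, with the posts standing out of the holes in view. The force readings put all four press points within about 0.5 mm of one height. The arm is clear, so I'll hand it in.

```bash
python3 -c "
from workcell import *
print(job_done())"
```

```text
the job is handed in; nothing more can be done
None
```

I handed the job in at about 28 s: the board is on all four posts, seated flat as far as forces and pictures show, and released. The highest press reading was 17.4 N, the arm worked well clear of the timer, beaker and screwdriver, and no verdict came back. I saw clear snaps only near holes 2 and 3; for holes 1 and 4 I relied on their matching height.

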